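# Nest the steel pots on the round dish and cover them

## Robot

A 6-joint arm with a two-finger parallel gripper is mounted at the origin on the work surface. World frame = base frame: x ahead of the robot, y to its left, z up, the work surface at z = 0. Lengths are in m, angles in rad, forces in N, time in s.
With the tool pointing down it reaches from about 0.25 to 0.775 m from the base axis. Payload 8.9 kg.
Tool frame: the origin (TCP) lies between the finger pads; the fingertips stand 17 mm ahead of it and the grasp point (between the pads) lies 2 mm behind it; x points along the fingers, y is the direction in which the jaws open and shut, and the axes are right-handed (so a half turn about x gives the same grasp; the last joint's range is limited). The gripper opens to 85 mm and grips with 20 to 120 N. Pads are 22 mm wide; open, the fingers measure 114 mm over their backs; the gripper's body (76 mm by 85 mm) begins 54 mm behind the grasp point. The pads swing forward as they close: fully open they stand 13 mm farther back than shut.
Start: joints at [0.964, 0.291, -0.153, 1.127, 0, 1.431], TCP at [0.237, 0.469, 0.248] pointing down, gripper open.
Joint ranges: [-2.52, 2.52], [-0.91, 1.74], [-1.3, 1.37], [-1.96, 2.02], [-1.52, 1.47], [-3.14, 3.14]. Speed limits (rad/s): [2.22, 2.22, 2.79, 3.14, 3.14, 3.14].

## Interface

Orientations are given as a rotation vector (axis times angle).
In Python, from rig import arm, cams gives the robot as it stands.
- The arm moves only by the shell command python3 -m creep 'ROWS' [FORCE]. ROWS is JSON, a list of rows, each an object with "xyz": the shift along the tool's x, y, z in m, a list of three; "rotation": the turn, a rotation vector about the tool's x, y, z in degrees, a list of three; "gripper": the finger opening in m, from 0 to 0.0854. A call has exactly 10 rows; each row is the pose to reach, as a shift and turn from the pose commanded when the call began, along the tool's axes at that moment; what a row does not reach only later rows make up. A row lasts 1/8 s, in which the tool goes at most 62.5 mm and 10.7 degrees, less where a joint would pass 70% of its speed; a pose out of reach is approached as far as the arm can. A call with a gripper value outside its range is refused whole. The fingers move at their own pace and stop on an object; FORCE is the grip in N (left out, the last holds). Time passes only in rows, so rows that repeat a pose let the fingers close, or fill a call up. It gives the time, the measured TCP pose, the force and the opening at its end, in the units of the state.
- arm.get_obs(): the state, without advancing time (a new reading comes with each control period).
- cams.capture(name): name is "side" or "top"; returns a dict with "color" (480x640x3 uint8, red, green, blue), "range_z" (480x640 float32, m along the optical axis (not along the pixel's ray), 0 where there is no reading), "fov_y" (degrees; the focal length in pixels is half the picture's height over the tangent of half this angle, whatever the lens; pixels are square), "cx", "cy" (the principal point, pixels), "distortion" ([k1, k2, p1, p2, k3] as OpenCV has them; the pictures are not rectified), "eye" and "orientation" of the camera in the world. Camera axes: x right, y up, looking along -z (the intrinsics and any distortion apply to the point x, -y, -z); pixel columns grow to the right and rows downward; lengths in m; the calibration is good to about 2 mm. A picture is of the moment at which its call begins.
- arm.close_job(): hands the job in, once; it reports no verdict.
Trained networks look in the newest picture that a camera, given by its name, has taken for a name from the list of things; names that differ only in an ending like _2 or _b are one class to them, and where a whole thing is asked for, a point or a joint stands for the part that bears it (a point fixed in the world has none). Each returns a list of dicts, best first, with "confidence" (0 to 1); they miss things now and then, are a little off and sometimes report something else, mostly with a low value. They report only what shows in the picture. A call takes as long as a camera call. They do not tell look-alikes from the thing itself.
- cams.find_in(thing, camera): "location" ([column, row] in pixels, amid what is visible of it).
- cams.silhouettes(thing, camera): "region" (480x640 bool, what is visible of it) and "location" ([column, row] in pixels, amid what is visible of it).
The state is a dict: "time_s": time; "qpos": joint angles; "qvel": joint speeds; "effort": joint torques, N m; "position": TCP position; "orientation": TCP orientation; "force": force on the tool from outside, world axes, zero at the start; "torque": the same for the moment, N m; "grip_width": finger opening in m.
Only numpy, scipy, OpenCV 4.12 (cv2) and the standard library are available. Lean on these libraries where they do the work, as an engineer would, in place of code of your own. Each camera call takes 0.05 s, during which the arm holds its last target. There are 200 camera calls.

## Task

Put the nest of steel pots away: stand the widest pot upright in the middle of the round steel dish, then the middle-sized pot inside it, then the narrowest pot inside that, and last put the lid on the narrowest pot, its plug in the mouth. Each piece must sit fully down, and the dish, not the square tray, is the place for them. Leave the jar, vials, tape and carton where they are.

Things in the scene. Friction and masses are not known exactly. Their poses are not given: they have to be found in the camera images.
- pot_large_mid (a point): plain stainless steel, straight-sided, round, open at the top, standing upright on the worktop; wall 2.5 mm, floor 3 mm thick. The widest and lowest pot: 64 mm outside diameter (59 inside), 42 mm high. Point: on its axis, half-way up (21 mm above its underside); z up along the axis.
- pot_medium_mid (a point): plain stainless steel, straight-sided, round, open at the top, standing upright on the worktop; wall 2.5 mm, floor 3 mm thick. The middle pot: 51 mm outside diameter (46 inside), 66 mm high. Point: on its axis, half-way up (33 mm above its underside). Standing in the widest pot it rises 27 mm above that pot's rim.
- pot_small_mid (a point): plain stainless steel, straight-sided, round, open at the top, standing upright on the worktop; wall 2.5 mm, floor 3 mm thick. The narrowest and tallest pot: 38 mm outside diameter (33 inside), 88 mm high. Point: on its axis, half-way up (44 mm above its underside). Standing in the middle pot it rises 25 mm above that pot's rim.
- lid_mid (a point): Plain stainless steel lid, right way up on the worktop, 33 mm high in all: from below, a plug of 26 mm diameter and 6 mm height that goes into the narrowest pot's mouth, a disc of 48 mm diameter and 5 mm thickness that rests on its rim, and an upright round knob of 16 mm diameter and 22 mm height. Point: on its axis, half-way up (16.5 mm above the plug's underside, so the knob runs from 5.5 mm below to 16.5 mm above it).
- dish: Round shallow stainless steel dish fixed to the worktop: 116 mm outside diameter, rim 8 mm high and 3 mm thick, floor 3 mm thick. Origin: centre of its underside, at worktop height. (A square steel tray of 104 mm with ampoules and a carton in it, also fixed, is not the target.)
- jar: Closed white plastic screw-top jar, 54 mm diameter, 58 mm high, loose, standing among the pots; to be left alone. Origin: centre of its underside.
- vial_a: Small clear glass vial with an aluminium cap, 22 mm diameter, 38 mm high, loose, standing; the one to the robot's left (greater y); to be left alone. Origin: centre of its underside.
- vial_b: Small clear glass vial like the other, 22 mm diameter, 38 mm high; the one to the robot's right; to be left alone. Origin: centre of its underside.
- tape: Roll of white tape lying flat, 48 mm outside diameter, 28 mm hole, 18 mm high, loose; to be left alone. Origin: centre of its underside.
- carton: Flat white paper carton, 50 x 90 x 30 mm high, loose; to be left alone. Origin: centre of its underside.
Things that resemble listed ones, but are neither listed nor needed, are in the scene too. What is shaped like the part that bears pot_small_mid but red is not meant.

How it is judged:
By the outcome, as a careful person would: the job done as asked, in the order asked, and still so for the second after the job is handed in, with the robot touching nothing.
It also fails if it takes over 118 s, if anything falls off the work surface, if the arm or the gripper's body presses on something with over 40 N, if the wrist force passes 120 N, or if a joint passes its speed limit or range.

## Working session

There is one attempt and no reset: what is moved stays moved. The work goes in short steps, Python scripts to look and compute and a shell command to move; the robot and the scene stay as the last step left them, time stands still between calls to the robot, and variables do not carry over. Pictures are saved under pics/ and viewed, about 12 in all and at most 16, crops included, and the job is handed in when it is done.

```bash
ls; mkdir -p pics
cat > h.py <<'E'
import numpy as np, cv2
from rig import arm, cams
from scipy.spatial.transform import Rotation as R
def K(c):
    f=240/np.tan(np.radians(c["fov_y"])/2)
    return np.array([[f,0,c["cx"]],[0,f,c["cy"]],[0,0,1.]])
def rot(o):
    o=np.array(o,float)
    if o.shape==(3,3): return o
    return R.from_rotvec(o).as_matrix() if o.size==3 else R.from_quat(o).as_matrix()
def cloud(c):
    v,u=np.mgrid[0:480,0:640]
    p=cv2.undistortPoints(np.stack([u.ravel(),v.ravel()],1).astype(float)[:,None],K(c),np.array(c["distortion"],float))[:,0]
    z=c["range_z"].ravel().astype(float)
    P=np.stack([p[:,0]*z,-p[:,1]*z,-z],1)@rot(c["orientation"]).T+np.array(c["eye"])
    P[z==0]=np.nan
    return P.reshape(480,640,3)
def save(n,im,s=1):
    im=cv2.resize(im,None,fx=s,fy=s); cv2.imwrite("pics/"+n,im[:,:,::-1])
E
python3 - <<'E'
from h import *
for n in("top","side"):
    c=cams.capture(n); save(n+"0.png",c["color"])
    print(n,c["eye"],c["orientation"],c["fov_y"],c["distortion"])
    P=cloud(c); np.save(n+"0.npy",P)
    for t in ["pot_large_mid","pot_medium_mid","pot_small_mid","lid_mid","dish","jar","vial_a","tape","carton"]:
        for d in cams.silhouettes(t,n)[:4]:
            q=P[d["region"]]; q=q[~np.isnan(q[:,0])]
            print(t,round(d["confidence"],2),np.round(d["location"]),len(q),np.round(np.percentile(q,[3,50,97],axis=0),3).tolist() if len(q) else '')
print(arm.get_obs())
E
```

```text
pics
top [0.48477452 0.01149562 1.05789851] [ 0.05785899 -0.03207606 -1.56478703] 46.53861341437327 [-0.06387063  0.          0.          0.          0.        ]
pot_large_mid 0.71 [502. 214.] 1107 [[0.571, -0.339, 0.001], [0.602, -0.316, 0.008], [0.629, -0.279, 0.045]]
pot_large_mid 0.28 [136. 315.] 1412 [[0.384, 0.33, 0.011], [0.409, 0.371, 0.031], [0.435, 0.417, 0.035]]
pot_medium_mid 0.7 [381. 187.] 744 [[0.616, -0.103, 0.001], [0.645, -0.082, 0.013], [0.664, -0.056, 0.069]]
pot_small_mid 0.96 [127. 186.] 604 [[0.629, 0.363, 0.012], [0.646, 0.375, 0.059], [0.662, 0.397, 0.09]]
pot_small_mid 0.79 [174. 198.] 626 [[0.6, 0.274, 0.001], [0.619, 0.295, 0.052], [0.635, 0.31, 0.091]]
pot_small_mid 0.66 [381. 188.] 756 [[0.616, -0.103, 0.001], [0.644, -0.082, 0.012], [0.664, -0.056, 0.069]]
lid_mid 0.97 [287. 185.] 451 [[0.636, 0.072, 0.009], [0.653, 0.091, 0.013], [0.675, 0.111, 0.035]]
dish 0.64 [211. 292.] 2968 [[0.403, 0.179, 0.001], [0.453, 0.229, 0.005], [0.503, 0.279, 0.01]]
jar 0.85 [335. 287.] 674 [[0.439, -0.026, 0.024], [0.463, -0.004, 0.059], [0.486, 0.019, 0.063]]
tape 0.57 
[... 1885 characters left out ...]
0.327, 0.001], [0.41, 0.35, 0.029], [0.435, 0.416, 0.033]]
{'time_s': 1.0, 'qpos': array([ 9.63692308e-01,  2.90685056e-01, -1.53389369e-01,  1.12668073e+00,
        2.78023611e-05,  1.43153750e+00]), 'qvel': array([-0.00074786,  0.00048089,  0.00054503, -0.00099266, -0.00098517,
       -0.00143611]), 'effort': array([ 2.59447384e-03, -5.37027562e+01,  3.31644702e+01,  1.40746419e-03,
       -7.63946969e-05, -6.32317068e-06]), 'position': array([0.23673413, 0.46861203, 0.24831685]), 'orientation': array([ 0.3668759 ,  1.53950036, -0.36679918]), 'force': array([-0.50521632,  0.35842392, -0.0815067 ]), 'torque': array([ 0.02683974,  0.00625683, -0.04259792]), 'grip_width': 0.08550471582101561}
```

View pics/top0.png

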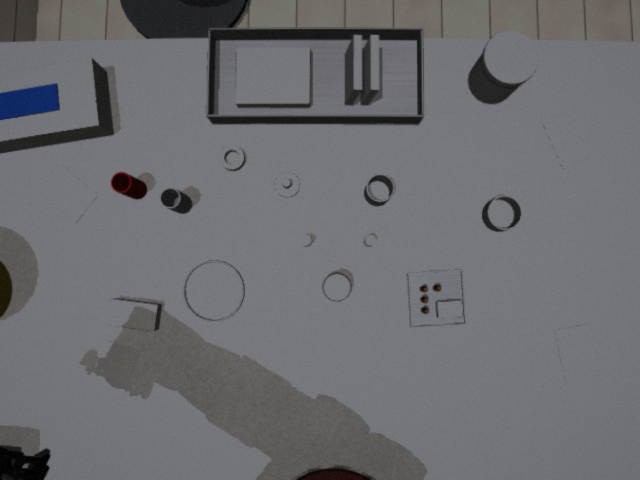

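View pics/side0.png

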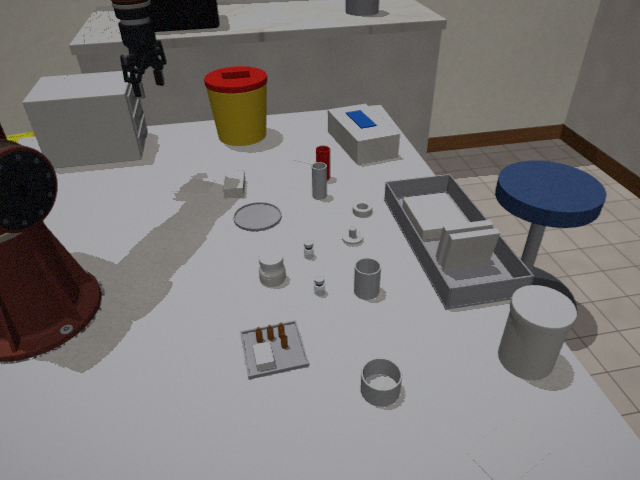

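Run:
```python
from h import *
T=np.load("top0.npy");S=np.load("side0.npy")
A=[("large",.601,-.311,.0,.042,.045),("medium",.64,-.08,0,.066,.04),("smallA",.619,.291,0,.088,.03),("smallB",.648,.379,0,.088,.03),("lid",.655,.09,0,.033,.035),("dish",.454,.229,0,.008,.07)]
for n,x,y,z0,h,r in A:
  for nm,P in(("t",T),("s",S)):
    q=P.reshape(-1,3); q=q[(np.hypot(q[:,0]-x,q[:,1]-y)<r)&(abs(q[:,2]-h)<.004)]
    if len(q)<8: print(n,nm,len(q)); continue
    (cx,cy),rr=cv2.minEnclosingCircle(q[:,:2].astype(np.float32))
    m=(q.min(0)+q.max(0))/2
    print(n,nm,len(q),np.round([cx,cy,rr,m[0],m[1],q[:,2].mean()],4))
print("tool R",rot(arm.get_obs()["orientation"]).round(3))
```

```text
large t 183 [ 0.6002 -0.3102  0.032   0.6005 -0.3102  0.0423]
large s 274 [ 0.6003 -0.3115  0.0329  0.6007 -0.312   0.0409]
medium t 132 [ 0.6406 -0.0802  0.0257  0.6406 -0.08    0.0664]
medium s 140 [ 0.6425 -0.0818  0.0264  0.642  -0.0819  0.0646]
smallA t 107 [0.6185 0.2914 0.0196 0.6187 0.2921 0.0882]
smallA s 55 [0.6192 0.291  0.0217 0.6204 0.2908 0.087 ]
smallB t 123 [0.646  0.3816 0.0196 0.6464 0.3809 0.0881]
smallB s 54 [0.6483 0.3802 0.0213 0.6479 0.3799 0.0867]
lid t 55 [0.6545 0.091  0.0076 0.6546 0.091  0.0338]
lid s 28 [0.656  0.0904 0.0086 0.6562 0.0908 0.0323]
dish t 1934 [0.4539 0.2293 0.0699 0.4532 0.228  0.0061]
dish s 433 [0.4568 0.227  0.0602 0.4556 0.2273 0.006 ]
tool R [[ 0.     0.451  0.893]
 [ 0.     0.893 -0.451]
 [-1.     0.    -0.   ]]
```

The top view shows the large pot at (502,214), medium at (380,188), small steel pot at (173,199), lid at (287,184) and dish at (214,291). The red tube at (127,186) is the decoy. The side view agrees. Jaws along world y are clear everywhere, so I'll turn the tool to line up with it while moving towards the large pot.

```bash
python3 -m creep '[{"xyz":[0,-0.02,0.025],"rotation":[-3,0,0],"gripper":0.085},{"xyz":[0,-0.05,0.065],"rotation":[-7,0,0],"gripper":0.085},{"xyz":[0,-0.085,0.11],"rotation":[-12,0,0],"gripper":0.085},{"xyz":[0,-0.12,0.155],"rotation":[-17,0,0],"gripper":0.085},{"xyz":[0,-0.155,0.2],"rotation":[-21,0,0],"gripper":0.085},{"xyz":[0,-0.19,0.245],"rotation":[-24,0,0],"gripper":0.085},{"xyz":[0,-0.225,0.29],"rotation":[-26.8,0,0],"gripper":0.085},{"xyz":[0,-0.25,0.32],"rotation":[-26.8,0,0],"gripper":0.085},{"xyz":[0,-0.27,0.34],"rotation":[-26.8,0,0],"gripper":0.085},{"xyz":[0,-0.27,0.34],"rotation":[-26.8,0,0],"gripper":0.085}]' 40
cat > st.py <<'E'
from h import *
o=arm.get_obs(); print(o["time_s"],o["position"].round(4),rot(o["orientation"]).round(3).tolist(),o["force"].round(1),o["grip_width"],o["qpos"].round(2))
E
python3 st.py
```

```text
time_s: 2.25
position: [0.419, 0.0729, 0.2483]
orientation: [0.002, 1.57, -0.003]
force: [0.5, 0.4, 0.7]
grip_width: 0.0847
2.25 [0.419  0.0729 0.2483] [[0.0, 0.003, 1.0], [-0.0, 1.0, -0.003], [-1.0, -0.0, 0.0]] [0.5 0.4 0.7] 0.08468734301474927 [ 0.    0.1  -0.39  1.08 -0.    0.  ]
```

```bash
python3 -m creep '[{"xyz":[0,-0.02,0.01],"rotation":[0,0,0],"gripper":0.085},{"xyz":[0,-0.06,0.03],"rotation":[0,0,0],"gripper":0.085},{"xyz":[0,-0.11,0.052],"rotation":[0,0,0],"gripper":0.085},{"xyz":[0.01,-0.16,0.075],"rotation":[0,0,0],"gripper":0.085},{"xyz":[0.03,-0.21,0.1],"rotation":[0,0,0],"gripper":0.085},{"xyz":[0.06,-0.26,0.123],"rotation":[0,0,0],"gripper":0.085},{"xyz":[0.09,-0.31,0.146],"rotation":[0,0,0],"gripper":0.085},{"xyz":[0.12,-0.355,0.168],"rotation":[0,0,0],"gripper":0.085},{"xyz":[0.14,-0.3835,0.1815],"rotation":[0,0,0],"gripper":0.085},{"xyz":[0.14,-0.3835,0.1815],"rotation":[0,0,0],"gripper":0.085}]'
python3 - <<'E'
from h import *
c=cams.capture("side"); save("a1.png",c["color"][250:480,250:560],2)
E
python3 st.py
```

```text
time_s: 3.5
position: [0.5997, -0.3093, 0.1058]
orientation: [0.002, 1.573, 0.0]
force: [-0.2, 1.2, 0.8]
grip_width: 0.0851
3.55 [ 0.5997 -0.3084  0.1071] [[-0.002, 0.0, 1.0], [0.002, 1.0, -0.0], [-1.0, 0.002, -0.002]] [-0.3  0.2 -0.2] 0.08493536317323992 [-0.58  0.67  0.09  0.99  0.   -0.58]
```

View pics/a1.png

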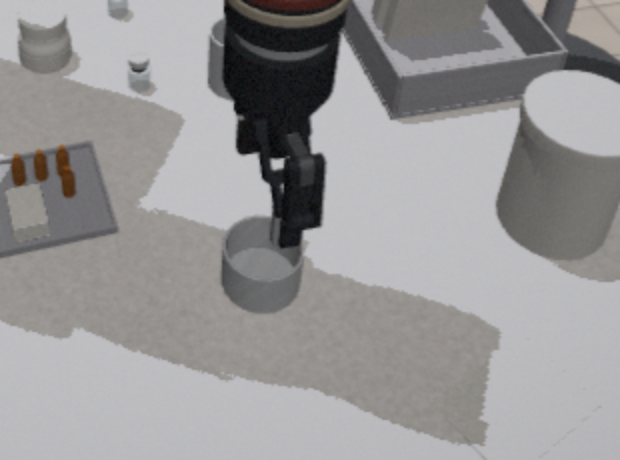

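The open jaws hover over the large pot (about (262,265) in the crop), so I descend and grip.

```bash
python3 -m creep '[{"xyz":[0.01,0,0],"rotation":[0,0,0],"gripper":0.085},{"xyz":[0.03,0,0],"rotation":[0,0,0],"gripper":0.085},{"xyz":[0.05,0,0],"rotation":[0,0,0],"gripper":0.085},{"xyz":[0.07,0,0],"rotation":[0,0,0],"gripper":0.085},{"xyz":[0.08,0,0],"rotation":[0,0,0],"gripper":0.085},{"xyz":[0.085,0,0],"rotation":[0,0,0],"gripper":0.085},{"xyz":[0.085,0,0],"rotation":[0,0,0],"gripper":0.085},{"xyz":[0.085,0,0],"rotation":[0,0,0],"gripper":0.058},{"xyz":[0.085,0,0],"rotation":[0,0,0],"gripper":0.058},{"xyz":[0.085,0,0],"rotation":[0,0,0],"gripper":0.058}]' 40; python3 st.py
```

```text
time_s: 4.8
position: [0.6004, -0.3095, 0.0245]
orientation: [-0.0, 1.57, -0.001]
force: [-1.0, 1.6, 4.9]
grip_width: 0.0638
4.8 [ 0.6004 -0.3095  0.0245] [[0.001, 0.0, 1.0], [-0.001, 1.0, -0.0], [-1.0, -0.001, 0.001]] [-1.   1.6  4.9] 0.06378466671604294 [-0.58  0.75  0.    0.82  0.   -0.58]
```

```bash
python3 -m creep '[{"xyz":[-0.01,0,0],"rotation":[0,0,0],"gripper":0.058},{"xyz":[-0.04,0,0],"rotation":[0,0,0],"gripper":0.058},{"xyz":[-0.08,0.01,-0.002],"rotation":[0,0,0],"gripper":0.058},{"xyz":[-0.11,0.04,-0.011],"rotation":[0,0,0],"gripper":0.058},{"xyz":[-0.12,0.09,-0.025],"rotation":[0,0,0],"gripper":0.058},{"xyz":[-0.12,0.14,-0.038],"rotation":[0,0,0],"gripper":0.058},{"xyz":[-0.12,0.19,-0.052],"rotation":[0,0,0],"gripper":0.058},{"xyz":[-0.12,0.24,-0.066],"rotation":[0,0,0],"gripper":0.058},{"xyz":[-0.12,0.29,-0.08],"rotation":[0,0,0],"gripper":0.058},{"xyz":[-0.12,0.34,-0.093],"rotation":[0,0,0],"gripper":0.058}]' && python3 -m creep '[{"xyz":[0,0.05,-0.014],"rotation":[0,0,0],"gripper":0.058},{"xyz":[0,0.1,-0.027],"rotation":[0,0,0],"gripper":0.058},{"xyz":[0,0.14,-0.038],"rotation":[0,0,0],"gripper":0.058},{"xyz":[0.01,0.17,-0.046],"rotation":[0,0,0],"gripper":0.058},{"xyz":[0.025,0.19,-0.051],"rotation":[0,0,0],"gripper":0.058},{"xyz":[0.045,0.199,-0.054],"rotation":[0,0,0],"gripper":0.058},{"xyz":[0.065,0.199,-0.054],"rotation":[0,0,0],"gripper":0.058},{"xyz":[0.08,0.199,-0.054],"rotation":[0,0,0],"gripper":0.058},{"xyz":[0.08,0.199,-0.054],"rotation":[0,0,0],"gripper":0.058},{"xyz":[0.08,0.199,-0.054],"rotation":[0,0,0],"gripper":0.058}]'
python3 - <<'E'
from h import *
for n in("top","side"):
    P=cloud(cams.capture(n)).reshape(-1,3)
    q=P[(np.hypot(P[:,0]-.454,P[:,1]-.2285)<.065)]
    d=q[(q[:,2]<.012)&(q[:,2]>.0055)]; 
    print(n,len(d),d.min(0),d.max(0),cv2.minEnclosingCircle(d[:,:2].astype(np.float32)))
c=cams.capture("side"); u=c["color"]; save("b1.png",u[100:290,150:400],3)
E
python3 st.py
```

```text
time_s: 6.05
position: [0.5066, 0.0322, 0.1442]
orientation: [0.0, 1.569, -0.0]
force: [1.2, 0.3, -0.9]
grip_width: 0.0637
time_s: 7.3
position: [0.4535, 0.2298, 0.064]
orientation: [0.001, 1.57, -0.0]
force: [0.4, -0.9, -0.9]
grip_width: 0.0635
top 511 [0.39400034 0.16658971 0.00550347] [0.51463053 0.26935535 0.01194399] ((0.45442917943000793, 0.22399798035621643), 0.061823662370443344)
side 162 [0.39872156 0.16915921 0.00550524] [0.51199826 0.27577178 0.01148623] ((0.45536255836486816, 0.22613464295864105), 0.058874331414699554)
7.45 [0.4535 0.2299 0.064 ] [[0.001, 0.0, 1.0], [0.0, 1.0, -0.0], [-1.0, 0.0, 0.001]] [-0.3  0.7 -0.3] 0.06361427144341926 [ 0.33  0.44 -0.47  0.66 -0.    0.33]
```

View pics/b1.png

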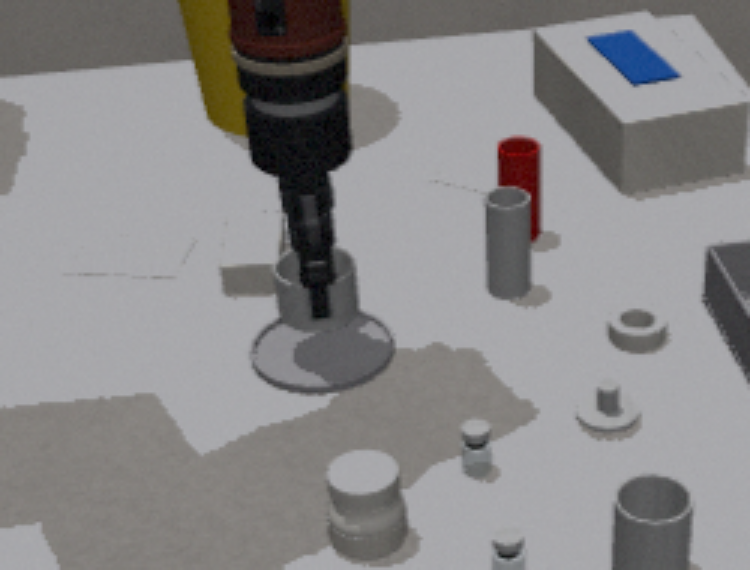

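The pot is held centred over the dish; I lower it and open only to 72 mm so the fingers clear the dish rim.

```bash
python3 -m creep '[{"xyz":[0.008,-0.001,0.001],"rotation":[0,0,0],"gripper":0.058},{"xyz":[0.018,-0.0015,0.001],"rotation":[0,0,0],"gripper":0.058},{"xyz":[0.027,-0.0015,0.001],"rotation":[0,0,0],"gripper":0.058},{"xyz":[0.033,-0.0015,0.001],"rotation":[0,0,0],"gripper":0.058},{"xyz":[0.036,-0.0015,0.001],"rotation":[0,0,0],"gripper":0.058},{"xyz":[0.0365,-0.0015,0.001],"rotation":[0,0,0],"gripper":0.058},{"xyz":[0.0365,-0.0015,0.001],"rotation":[0,0,0],"gripper":0.058},{"xyz":[0.0365,-0.0015,0.001],"rotation":[0,0,0],"gripper":0.072},{"xyz":[0.0365,-0.0015,0.001],"rotation":[0,0,0],"gripper":0.072},{"xyz":[0.0365,-0.0015,0.001],"rotation":[0,0,0],"gripper":0.072}]' && python3 -m creep '[{"xyz":[-0.01,0,0],"rotation":[0,0,0],"gripper":0.072},{"xyz":[-0.04,0,0],"rotation":[0,0,0],"gripper":0.072},{"xyz":[-0.09,-0.005,0.005],"rotation":[0,0,0],"gripper":0.072},{"xyz":[-0.12,-0.035,0.025],"rotation":[0,0,0],"gripper":0.072},{"xyz":[-0.12,-0.08,0.05],"rotation":[0,0,0],"gripper":0.072},{"xyz":[-0.12,-0.13,0.08],"rotation":[0,0,0],"gripper":0.072},{"xyz":[-0.12,-0.18,0.11],"rotation":[0,0,0],"gripper":0.072},{"xyz":[-0.12,-0.23,0.14],"rotation":[0,0,0],"gripper":0.072},{"xyz":[-0.12,-0.28,0.17],"rotation":[0,0,0],"gripper":0.072},{"xyz":[-0.12,-0.308,0.187],"rotation":[0,0,0],"gripper":0.072}]'
cat > m.py <<'E'
from h import *
import sys
# rim centres: args x,y,h
a=[float(v) for v in sys.argv[1:]]
for n in("top","side"):
    P=cloud(cams.capture(n)).reshape(-1,3)
    for x,y,h,r in zip(*[iter(a)]*4):
        q=P[(np.hypot(P[:,0]-x,P[:,1]-y)<r+.006)&(abs(P[:,2]-h)<.003)]
        if len(q)<8: print(n,h,len(q)); continue
        (cx,cy),rr=cv2.minEnclosingCircle(q[:,:2].astype(np.float32))
        print(n,h,len(q),np.round([cx,cy,rr],4),((q.min(0)+q.max(0))/2)[:2].round(4),q[:,2].mean().round(4))
E
python3 m.py .4545 .2275 .045 .032 .4545 .2275 .0075 .058; python3 st.py
```

```text
time_s: 8.7
position: [0.454, 0.2283, 0.0267]
orientation: [0.0, 1.571, -0.0]
force: [-0.2, 0.4, -0.3]
grip_width: 0.072
time_s: 9.95
position: [0.6421, -0.0825, 0.1473]
orientation: [0.001, 1.57, -0.002]
force: [0.1, -0.3, 0.8]
grip_width: 0.0719
top 0.045 150 [0.4527 0.2283 0.0327] [0.4534 0.2282] 0.0453
top 0.0075 1645 [0.4545 0.2276 0.064 ] [0.4553 0.2286] 0.0069
side 0.045 101 [0.4574 0.2269 0.0343] [0.4554 0.2264] 0.0441
side 0.0075 278 [0.4555 0.2267 0.0596] [0.4558 0.2215] 0.0069
10.05 [ 0.6424 -0.0831  0.1471] [[0.001, 0.003, 1.0], [-0.001, 1.0, -0.003], [-1.0, -0.001, 0.001]] [ 0.9  0.3 -0.5] 0.07205889136183379 [-0.24  0.59  0.04  1.02 -0.   -0.24]
```

Large pot stands fully down (rim at 45 mm), centred. Now the medium pot.

```bash
python3 -m creep '[{"xyz":[0.01,0.001,-0.001],"rotation":[0,0,0],"gripper":0.072},{"xyz":[0.03,0.001,-0.001],"rotation":[0,0,0],"gripper":0.072},{"xyz":[0.05,0.001,-0.001],"rotation":[0,0,0],"gripper":0.072},{"xyz":[0.07,0.001,-0.001],"rotation":[0,0,0],"gripper":0.072},{"xyz":[0.081,0.001,-0.001],"rotation":[0,0,0],"gripper":0.072},{"xyz":[0.086,0.001,-0.001],"rotation":[0,0,0],"gripper":0.072},{"xyz":[0.086,0.001,-0.001],"rotation":[0,0,0],"gripper":0.045},{"xyz":[0.086,0.001,-0.001],"rotation":[0,0,0],"gripper":0.045},{"xyz":[0.086,0.001,-0.001],"rotation":[0,0,0],"gripper":0.045},{"xyz":[0.086,0.001,-0.001],"rotation":[0,0,0],"gripper":0.045}]' 40; python3 st.py
```

```text
time_s: 11.3
position: [0.6405, -0.0788, 0.0615]
orientation: [0.0, 1.569, -0.0]
force: [0.6, -0.4, 6.4]
grip_width: 0.0503
11.3 [ 0.6405 -0.0788  0.0615] [[0.001, 0.0, 1.0], [-0.0, 1.0, -0.0], [-1.0, -0.0, 0.001]] [ 0.6 -0.4  6.4] 0.0502535733287115 [-0.24  0.66 -0.07  0.84  0.   -0.24]
```

```bash
python3 -m creep '[{"xyz":[-0.01,0,0],"rotation":[0,0,0],"gripper":0.045},{"xyz":[-0.04,0,0],"rotation":[0,0,0],"gripper":0.045},{"xyz":[-0.075,0.01,-0.006],"rotation":[0,0,0],"gripper":0.045},{"xyz":[-0.1,0.045,-0.027],"rotation":[0,0,0],"gripper":0.045},{"xyz":[-0.11,0.09,-0.055],"rotation":[0,0,0],"gripper":0.045},{"xyz":[-0.11,0.135,-0.082],"rotation":[0,0,0],"gripper":0.045},{"xyz":[-0.11,0.18,-0.11],"rotation":[0,0,0],"gripper":0.045},{"xyz":[-0.11,0.225,-0.137],"rotation":[0,0,0],"gripper":0.045},{"xyz":[-0.1,0.267,-0.162],"rotation":[0,0,0],"gripper":0.045},{"xyz":[-0.09,0.295,-0.179],"rotation":[0,0,0],"gripper":0.045}]' && python3 -m creep '[{"xyz":[0.005,0.01,-0.006],"rotation":[0,0,0],"gripper":0.045},{"xyz":[0.012,0.012,-0.0075],"rotation":[0,0,0],"gripper":0.045},{"xyz":[0.02,0.012,-0.0075],"rotation":[0,0,0],"gripper":0.045},{"xyz":[0.026,0.012,-0.0075],"rotation":[0,0,0],"gripper":0.045},{"xyz":[0.03,0.012,-0.0075],"rotation":[0,0,0],"gripper":0.045},{"xyz":[0.03,0.012,-0.0075],"rotation":[0,0,0],"gripper":0.045},{"xyz":[0.03,0.012,-0.0075],"rotation":[0,0,0],"gripper":0.045},{"xyz":[0.03,0.012,-0.0075],"rotation":[0,0,0],"gripper":0.045},{"xyz":[0.03,0.012,-0.0075],"rotation":[0,0,0],"gripper":0.045},{"xyz":[0.03,0.012,-0.0075],"rotation":[0,0,0],"gripper":0.045}]'
python3 - <<'E'
from h import *
c=cams.capture("side"); save("c1.png",c["color"][140:240,200:330],5)
P=cloud(c).reshape(-1,3)
for lo,hi in((.035,.047),(.06,.085)):
    q=P[(abs(P[:,0]-.454)<.06)&(abs(P[:,1]-.228)<.05)&(P[:,2]>lo)&(P[:,2]<hi)]
    print(len(q),np.percentile(q,[1,99],axis=0).round(4),np.percentile(q,[1,99],axis=0).mean(0).round(4))
E
python3 st.py
```

```text
time_s: 12.55
position: [0.4597, 0.2178, 0.1512]
orientation: [-0.001, 1.571, 0.001]
force: [-0.2, 1.0, -0.4]
grip_width: 0.0497
time_s: 13.8
position: [0.4535, 0.2283, 0.1209]
orientation: [-0.0, 1.571, 0.0]
force: [0.3, -0.2, -0.8]
grip_width: 0.0498
146 [[0.4245 0.1939 0.0351]
 [0.4854 0.2468 0.0467]] [0.4549 0.2203 0.0409]
199 [[0.4315 0.1984 0.0611]
 [0.4809 0.2247 0.0848]] [0.4562 0.2115 0.0729]
13.85 [0.4535 0.2283 0.1209] [[0.0, -0.0, 1.0], [-0.0, 1.0, 0.0], [-1.0, -0.0, 0.0]] [ 0.2 -0.4 -1. ] 0.04942336436146398 [ 0.32  0.37 -0.4   0.8  -0.    0.32]
```

View pics/c1.png

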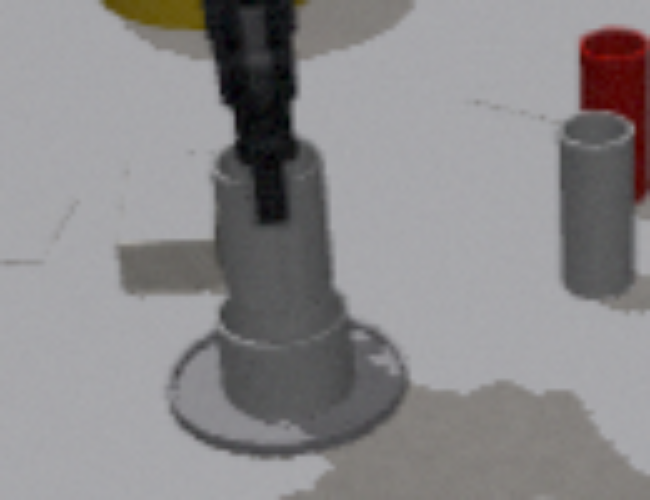

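Medium pot hangs upright over the large pot, sides aligned within about 1 mm. Lowering in.

```bash
python3 -m creep '[{"xyz":[0.008,0,0],"rotation":[0,0,0],"gripper":0.045},{"xyz":[0.018,0,-0.0005],"rotation":[0,0,0],"gripper":0.045},{"xyz":[0.028,0,-0.0005],"rotation":[0,0,0],"gripper":0.045},{"xyz":[0.038,0,-0.0005],"rotation":[0,0,0],"gripper":0.045},{"xyz":[0.046,0,-0.0005],"rotation":[0,0,0],"gripper":0.045},{"xyz":[0.05,0,-0.0005],"rotation":[0,0,0],"gripper":0.045},{"xyz":[0.052,0,-0.0005],"rotation":[0,0,0],"gripper":0.045},{"xyz":[0.0535,0,-0.0005],"rotation":[0,0,0],"gripper":0.045},{"xyz":[0.0535,0,-0.0005],"rotation":[0,0,0],"gripper":0.045},{"xyz":[0.0535,0,-0.0005],"rotation":[0,0,0],"gripper":0.045}]'; python3 m.py .454 .228 .072 .0255
```

```text
time_s: 15.1
position: [0.4532, 0.2283, 0.0675]
orientation: [0.0, 1.57, 0.0]
force: [-0.6, -0.1, 1.0]
grip_width: 0.0497
top 0.072 15 [0.4551 0.2211 0.0242] [0.4551 0.2171] 0.0722
side 0.072 42 [0.4559 0.2259 0.0263] [0.4565 0.2255] 0.0717
```

```bash
python3 -m creep '[{"xyz":[0,0,0],"rotation":[0,0,0],"gripper":0.062},{"xyz":[0,0,0],"rotation":[0,0,0],"gripper":0.062},{"xyz":[0,0,0],"rotation":[0,0,0],"gripper":0.062},{"xyz":[-0.015,0,0],"rotation":[0,0,0],"gripper":0.062},{"xyz":[-0.05,0,0],"rotation":[0,0,0],"gripper":0.062},{"xyz":[-0.085,0.002,0.005],"rotation":[0,0,0],"gripper":0.062},{"xyz":[-0.09,0.02,0.05],"rotation":[0,0,0],"gripper":0.062},{"xyz":[-0.09,0.04,0.1],"rotation":[0,0,0],"gripper":0.062},{"xyz":[-0.09,0.057,0.15],"rotation":[0,0,0],"gripper":0.062},{"xyz":[-0.09,0.063,0.1655],"rotation":[0,0,0],"gripper":0.062}]'; python3 m.py .454 .228 .072 .0255 .454 .228 .045 .032; python3 st.py
```

```text
time_s: 16.45
position: [0.6209, 0.2919, 0.1579]
orientation: [0.001, 1.569, 0.0]
force: [-0.1, -1.5, -0.3]
grip_width: 0.062
top 0.072 116 [0.4538 0.2278 0.0261] [0.4541 0.2278] 0.0723
top 0.045 141 [0.454  0.2281 0.0328] [0.4533 0.228 ] 0.0453
side 0.072 78 [0.4546 0.2259 0.0271] [0.4563 0.2262] 0.0712
side 0.045 109 [0.4556 0.2252 0.0325] [0.4553 0.2228] 0.0449
16.55 [0.6199 0.2916 0.1576] [[0.001, 0.0, 1.0], [0.0, 1.0, -0.0], [-1.0, 0.0, 0.001]] [-1.3  0.3  0.1] 0.0621931555079054 [0.33 0.65 0.19 1.11 0.   0.33]
```

Medium pot seated (rim 72 mm) and centred. Grip the small steel pot.

```bash
python3 -m creep '[{"xyz":[0.01,0,0],"rotation":[0,0,0],"gripper":0.062},{"xyz":[0.03,0,0],"rotation":[0,0,0],"gripper":0.062},{"xyz":[0.05,0,0],"rotation":[0,0,0],"gripper":0.062},{"xyz":[0.066,0,0],"rotation":[0,0,0],"gripper":0.062},{"xyz":[0.074,0,0],"rotation":[0,0,0],"gripper":0.062},{"xyz":[0.074,0,0],"rotation":[0,0,0],"gripper":0.05},{"xyz":[0.074,0,0],"rotation":[0,0,0],"gripper":0.042},{"xyz":[0.074,0,0],"rotation":[0,0,0],"gripper":0.032},{"xyz":[0.074,0,0],"rotation":[0,0,0],"gripper":0.032},{"xyz":[0.074,0,0],"rotation":[0,0,0],"gripper":0.032}]' 40; python3 st.py
```

```text
time_s: 17.8
position: [0.6191, 0.2916, 0.0844]
orientation: [0.001, 1.569, 0.001]
force: [0.1, 0.4, 6.2]
grip_width: 0.037
17.8 [0.6191 0.2916 0.0844] [[0.002, -0.0, 1.0], [0.001, 1.0, 0.0], [-1.0, 0.001, 0.002]] [0.1 0.4 6.2] 0.03697503910496875 [0.33 0.71 0.09 0.95 0.   0.33]
```

```bash
python3 -m creep '[{"xyz":[-0.01,0,0],"rotation":[0,0,0],"gripper":0.032},{"xyz":[-0.04,0,0],"rotation":[0,0,0],"gripper":0.032},{"xyz":[-0.08,0,-0.002],"rotation":[0,0,0],"gripper":0.032},{"xyz":[-0.1,-0.01,-0.025],"rotation":[0,0,0],"gripper":0.032},{"xyz":[-0.1,-0.028,-0.07],"rotation":[0,0,0],"gripper":0.032},{"xyz":[-0.1,-0.045,-0.115],"rotation":[0,0,0],"gripper":0.032},{"xyz":[-0.095,-0.058,-0.15],"rotation":[0,0,0],"gripper":0.032},{"xyz":[-0.088,-0.0634,-0.165],"rotation":[0,0,0],"gripper":0.032},{"xyz":[-0.085,-0.0634,-0.165],"rotation":[0,0,0],"gripper":0.032},{"xyz":[-0.085,-0.0634,-0.165],"rotation":[0,0,0],"gripper":0.032}]'; python3 st.py;  python3 - <<'E'
from h import *
c=cams.capture("side"); save("d1.png",c["color"][120:240,200:330],5)
P=cloud(c).reshape(-1,3)
for lo,hi in((.055,.074),(.09,.14)):
    q=P[(abs(P[:,0]-.454)<.04)&(abs(P[:,1]-.228)<.05)&(P[:,2]>lo)&(P[:,2]<hi)]
    print(len(q),np.percentile(q,[1,99],axis=0).round(4).tolist(),np.percentile(q,[1,99],axis=0).mean(0).round(4))
E
```

```text
time_s: 19.05
position: [0.4544, 0.2281, 0.1686]
orientation: [0.0, 1.57, 0.0]
force: [0.7, 0.9, -1.3]
grip_width: 0.0376
19.05 [0.4544 0.2281 0.1686] [[0.001, 0.0, 1.0], [0.0, 1.0, -0.0], [-1.0, 0.0, 0.001]] [ 0.7  0.9 -1.3] 0.03759619266196678 [ 0.32  0.32 -0.33  0.92 -0.    0.32]
229 [[0.4316, 0.2004, 0.0551], [0.4803, 0.2507, 0.0733]] [0.4559 0.2255 0.0642]
318 [[0.4372, 0.2065, 0.0904], [0.4742, 0.2262, 0.1397]] [0.4557 0.2163 0.1151]
```

View pics/d1.png

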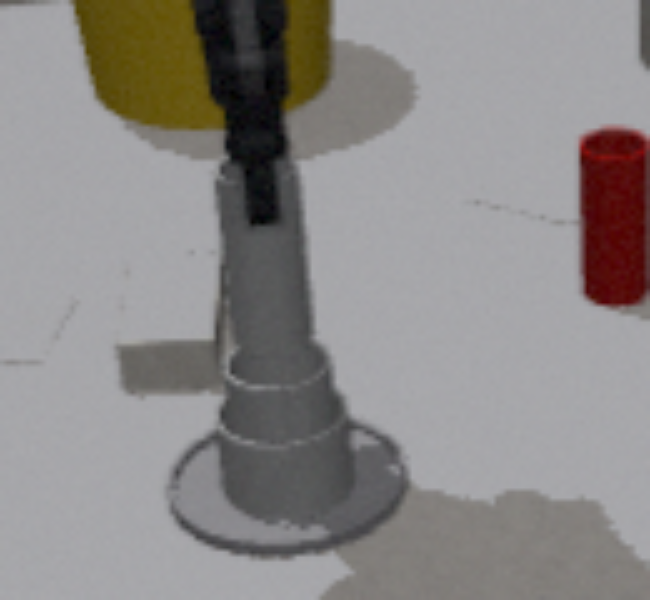

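Red decoy untouched; the small steel pot hangs over the medium pot, x agreeing within 0.2 mm. Lowering.

```bash
python3 -m creep '[{"xyz":[0.006,0,0],"rotation":[0,0,0],"gripper":0.032},{"xyz":[0.016,0,0],"rotation":[0,0,0],"gripper":0.032},{"xyz":[0.028,0,0],"rotation":[0,0,0],"gripper":0.032},{"xyz":[0.04,0,0],"rotation":[0,0,0],"gripper":0.032},{"xyz":[0.052,0,0],"rotation":[0,0,0],"gripper":0.032},{"xyz":[0.063,0,0],"rotation":[0,0,0],"gripper":0.032},{"xyz":[0.07,0,0],"rotation":[0,0,0],"gripper":0.032},{"xyz":[0.074,0,0],"rotation":[0,0,0],"gripper":0.032},{"xyz":[0.0755,0,0],"rotation":[0,0,0],"gripper":0.032},{"xyz":[0.0755,0,0],"rotation":[0,0,0],"gripper":0.032}]'; python3 m.py .454 .228 .097 .019
```

```text
time_s: 20.35
position: [0.4538, 0.228, 0.0934]
orientation: [0.0, 1.57, 0.0]
force: [-1.3, -0.0, 4.3]
grip_width: 0.0374
top 0.097 0
side 0.097 21 [0.4547 0.2245 0.0192] [0.4555 0.2243] 0.0965
```

```bash
python3 -m creep '[{"xyz":[0,0,0],"rotation":[0,0,0],"gripper":0.05},{"xyz":[0,0,0],"rotation":[0,0,0],"gripper":0.05},{"xyz":[0,0,0],"rotation":[0,0,0],"gripper":0.05},{"xyz":[-0.015,0,0],"rotation":[0,0,0],"gripper":0.05},{"xyz":[-0.045,0,0],"rotation":[0,0,0],"gripper":0.05},{"xyz":[-0.06,-0.012,0.018],"rotation":[0,0,0],"gripper":0.05},{"xyz":[-0.06,-0.04,0.058],"rotation":[0,0,0],"gripper":0.05},{"xyz":[-0.04,-0.07,0.102],"rotation":[0,0,0],"gripper":0.05},{"xyz":[-0.02,-0.1,0.146],"rotation":[0,0,0],"gripper":0.05},{"xyz":[0,-0.125,0.183],"rotation":[0,0,0],"gripper":0.05}]' && python3 -m creep '[{"xyz":[0.005,-0.012,0.018],"rotation":[0,0,0],"gripper":0.05},{"xyz":[0.015,-0.012,0.018],"rotation":[0,0,0],"gripper":0.05},{"xyz":[0.02,-0.012,0.018],"rotation":[0,0,0],"gripper":0.05},{"xyz":[0.02,-0.012,0.018],"rotation":[0,0,0],"gripper":0.05},{"xyz":[0.02,-0.012,0.018],"rotation":[0,0,0],"gripper":0.05},{"xyz":[0.02,-0.012,0.018],"rotation":[0,0,0],"gripper":0.05},{"xyz":[0.02,-0.012,0.018],"rotation":[0,0,0],"gripper":0.05},{"xyz":[0.02,-0.012,0.018],"rotation":[0,0,0],"gripper":0.05},{"xyz":[0.02,-0.012,0.018],"rotation":[0,0,0],"gripper":0.05},{"xyz":[0.02,-0.012,0.018],"rotation":[0,0,0],"gripper":0.05}]'; python3 m.py .454 .228 .097 .019 .454 .228 .072 .0255 .6545 .091 .033 .008;python3 st.py
```

```text
time_s: 21.7
position: [0.6384, 0.1015, 0.0934]
orientation: [0.001, 1.569, -0.0]
force: [-0.5, 0.2, 0.3]
grip_width: 0.0501
time_s: 22.95
position: [0.6544, 0.0908, 0.0728]
orientation: [0.0, 1.571, -0.0]
force: [-0.5, -0.3, -0.1]
grip_width: 0.0497
top 0.097 0
top 0.072 0
top 0.033 0
side 0.097 57 [0.4547 0.2275 0.0207] [0.4557 0.2276] 0.0964
side 0.072 89 [0.4557 0.2241 0.0262] [0.4564 0.2196] 0.0715
side 0.033 26 [0.6559 0.0883 0.008 ] [0.6559 0.088 ] 0.0327
23.05 [0.6545 0.0908 0.0728] [[-0.0, 0.0, 1.0], [0.0, 1.0, -0.0], [-1.0, 0.0, -0.0]] [ 0.9 -0.   0.1] 0.05018257323900125 [ 0.03  0.68 -0.    0.89  0.    0.03]
```

```bash
python3 -m creep '[{"xyz":[0.01,0,0],"rotation":[0,0,0],"gripper":0.05},{"xyz":[0.023,0,0],"rotation":[0,0,0],"gripper":0.05},{"xyz":[0.034,0,0],"rotation":[0,0,0],"gripper":0.05},{"xyz":[0.041,0,0],"rotation":[0,0,0],"gripper":0.045},{"xyz":[0.041,0,0],"rotation":[0,0,0],"gripper":0.035},{"xyz":[0.041,0,0],"rotation":[0,0,0],"gripper":0.024},{"xyz":[0.041,0,0],"rotation":[0,0,0],"gripper":0.01},{"xyz":[0.041,0,0],"rotation":[0,0,0],"gripper":0.01},{"xyz":[0.041,0,0],"rotation":[0,0,0],"gripper":0.01},{"xyz":[0.041,0,0],"rotation":[0,0,0],"gripper":0.01}]' 40; python3 st.py
```

```text
time_s: 24.3
position: [0.6549, 0.0909, 0.0324]
orientation: [0.0, 1.57, -0.0]
force: [-0.9, -0.5, 6.0]
grip_width: 0.0143
24.3 [0.6549 0.0909 0.0324] [[0.001, 0.0, 1.0], [0.0, 1.0, -0.0], [-1.0, 0.0, 0.001]] [-0.9 -0.5  6. ] 0.014282188805535365 [ 0.03  0.72 -0.04  0.81 -0.    0.03]
```

```bash
python3 -m creep '[{"xyz":[-0.01,0,0],"rotation":[0,0,0],"gripper":0.01},{"xyz":[-0.04,0,0],"rotation":[0,0,0],"gripper":0.01},{"xyz":[-0.085,0.004,-0.006],"rotation":[0,0,0],"gripper":0.01},{"xyz":[-0.12,0.02,-0.029],"rotation":[0,0,0],"gripper":0.01},{"xyz":[-0.14,0.045,-0.066],"rotation":[0,0,0],"gripper":0.01},{"xyz":[-0.145,0.073,-0.107],"rotation":[0,0,0],"gripper":0.01},{"xyz":[-0.14,0.1,-0.147],"rotation":[0,0,0],"gripper":0.01},{"xyz":[-0.13,0.125,-0.183],"rotation":[0,0,0],"gripper":0.01},{"xyz":[-0.12,0.137,-0.201],"rotation":[0,0,0],"gripper":0.01},{"xyz":[-0.115,0.137,-0.201],"rotation":[0,0,0],"gripper":0.01}]'; python3 st.py;  python3 - <<'E'
from h import *
c=cams.capture("side"); save("e1.png",c["color"][120:240,200:330],5)
P=cloud(c).reshape(-1,3)
for lo,hi in((.08,.099),(.117,.129)):
    q=P[(abs(P[:,0]-.454)<.04)&(abs(P[:,1]-.228)<.05)&(P[:,2]>lo)&(P[:,2]<hi)]
    print(len(q),np.percentile(q,[1,99],axis=0).round(4).tolist(),np.percentile(q,[1,99],axis=0).mean(0).round(4))
E
```

```text
time_s: 25.55
position: [0.452, 0.2285, 0.1468]
orientation: [-0.002, 1.572, 0.001]
force: [1.0, -0.7, 0.2]
grip_width: 0.0143
25.55 [0.452  0.2285 0.1468] [[-0.001, -0.002, 1.0], [-0.0, 1.0, 0.002], [-1.0, -0.0, -0.001]] [ 1.  -0.7  0.2] 0.014252230865547322 [ 0.32  0.34 -0.37  0.86  0.    0.32]
208 [[0.4371, 0.2074, 0.0805], [0.4734, 0.2481, 0.0983]] [0.4553 0.2277 0.0894]
149 [[0.4311, 0.2022, 0.1202], [0.4762, 0.2453, 0.1278]] [0.4536 0.2238 0.124 ]
```

View pics/e1.png

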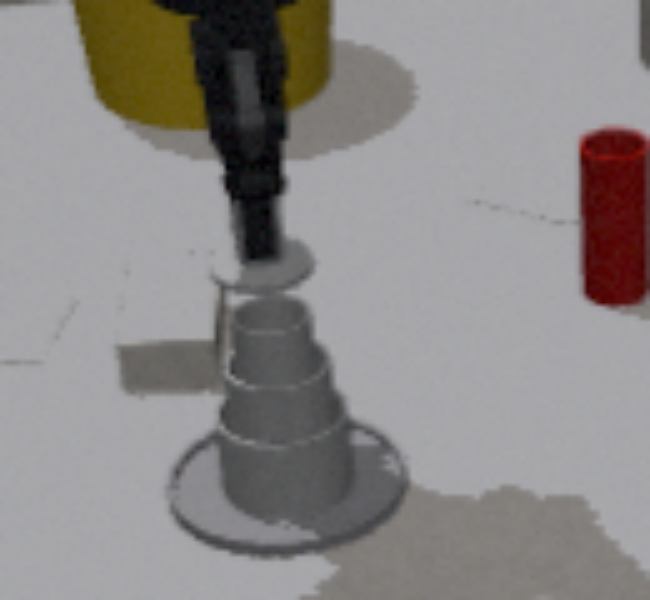

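The lid hangs level over the small pot's mouth and agrees within 1 mm. Lowering it in.

```bash
python3 -m creep '[{"xyz":[0,0,0],"rotation":[0,0,0],"gripper":0.01},{"xyz":[0.003,0,0],"rotation":[0,0,0],"gripper":0.01},{"xyz":[0.007,0,0],"rotation":[0,0,0],"gripper":0.01},{"xyz":[0.011,0,0],"rotation":[0,0,0],"gripper":0.01},{"xyz":[0.015,0,0],"rotation":[0,0,0],"gripper":0.01},{"xyz":[0.018,0,0],"rotation":[0,0,0],"gripper":0.01},{"xyz":[0.021,0,0],"rotation":[0,0,0],"gripper":0.01},{"xyz":[0.0235,0,0],"rotation":[0,0,0],"gripper":0.01},{"xyz":[0.0235,0,0],"rotation":[0,0,0],"gripper":0.01},{"xyz":[0.0235,0,0],"rotation":[0,0,0],"gripper":0.01}]'
python3 - <<'E'
from h import *
c=cams.capture("side"); save("e2.png",c["color"][120:240,200:330],5)
E
```

```text
time_s: 26.85
position: [0.4535, 0.2279, 0.1233]
orientation: [0.0, 1.571, 0.0]
force: [1.1, 0.3, 0.9]
grip_width: 0.0142
```

View pics/e2.png

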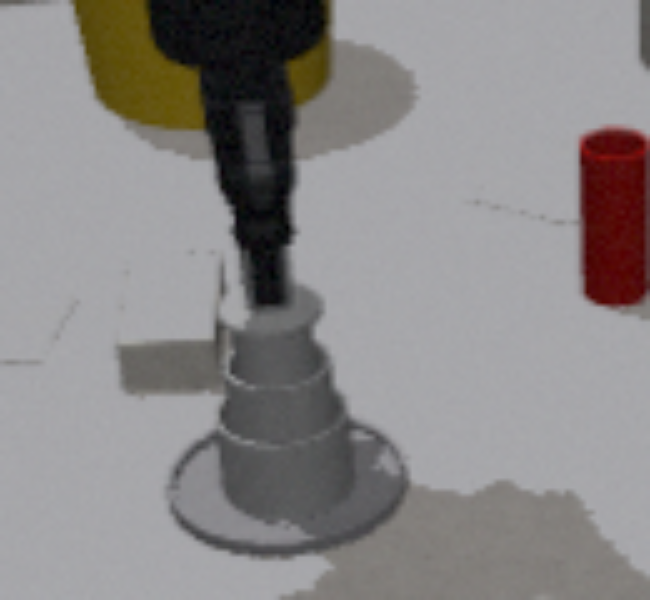

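The disc lies on the rim at (272,310) in the crop. Release and retreat.

```bash
python3 -m creep '[{"xyz":[0,0,0],"rotation":[0,0,0],"gripper":0.022},{"xyz":[0,0,0],"rotation":[0,0,0],"gripper":0.03},{"xyz":[0,0,0],"rotation":[0,0,0],"gripper":0.03},{"xyz":[0,0,0],"rotation":[0,0,0],"gripper":0.03},{"xyz":[-0.01,0,0],"rotation":[0,0,0],"gripper":0.03},{"xyz":[-0.035,0,0],"rotation":[0,0,0],"gripper":0.03},{"xyz":[-0.075,0,0],"rotation":[0,0,0],"gripper":0.03},{"xyz":[-0.1,-0.03,0],"rotation":[0,0,0],"gripper":0.03},{"xyz":[-0.1,-0.08,0],"rotation":[0,0,0],"gripper":0.03},{"xyz":[-0.1,-0.13,0],"rotation":[0,0,0],"gripper":0.03}]' && python3 -m creep '[{"xyz":[0,-0.05,0],"rotation":[0,0,0],"gripper":0.03},{"xyz":[0,-0.1,0],"rotation":[0,0,0],"gripper":0.03},{"xyz":[0,-0.15,0],"rotation":[0,0,0],"gripper":0.03},{"xyz":[0,-0.2,0],"rotation":[0,0,0],"gripper":0.03},{"xyz":[0,-0.25,0],"rotation":[0,0,0],"gripper":0.03},{"xyz":[0,-0.28,0],"rotation":[0,0,0],"gripper":0.03},{"xyz":[0,-0.28,0],"rotation":[0,0,0],"gripper":0.03},{"xyz":[0,-0.28,0],"rotation":[0,0,0],"gripper":0.03},{"xyz":[0,-0.28,0],"rotation":[0,0,0],"gripper":0.03},{"xyz":[0,-0.28,0],"rotation":[0,0,0],"gripper":0.03}]'; python3 m.py .454 .228 .102 .024 .454 .228 .124 .008 .454 .228 .072 .0255 .454 .228 .045 .032 .463 -.004 .06 .027 .549 .05 .038 .011 .549 -.068 .038 .011 .705 .195 .019 .024
python3 - <<'E'
from h import *
c=cams.capture("side"); save("f1.png",c["color"][100:340,180:440],3)
P=cloud(cams.capture("top")).reshape(-1,3)
q=P[(np.hypot(P[:,0]-.454,P[:,1]-.228)<.022)&(P[:,2]>.09)&(P[:,2]<.112)]
A=np.c_[q[:,:2]-[.454,.228],np.ones(len(q))]; print("disc plane",np.linalg.lstsq(A,q[:,2],rcond=None)[0].round(4))
E
python3 st.py
```

```text
time_s: 28.15
position: [0.4537, 0.0968, 0.2245]
orientation: [-0.001, 1.569, 0.001]
force: [0.1, 0.1, -0.2]
grip_width: 0.0298
time_s: 29.4
position: [0.4535, -0.1813, 0.2235]
orientation: [-0.001, 1.571, 0.001]
force: [0.0, -0.2, -0.0]
grip_width: 0.0299
top 0.102 435 [0.4536 0.2281 0.0242] [0.4542 0.2277] 0.1028
top 0.124 67 [0.4537 0.2279 0.0083] [0.4531 0.2278] 0.1247
top 0.072 62 [0.454  0.2269 0.0254] [0.4542 0.2202] 0.0724
top 0.045 123 [0.4531 0.2282 0.0324] [0.4534 0.222 ] 0.0453
top 0.06 495 [ 0.4628 -0.0035  0.024 ] [ 0.4626 -0.0039] 0.0596
top 0.038 75 [0.5482 0.0538 0.0098] [0.5477 0.0538] 0.039
top 0.038 80 [ 0.5486 -0.0647  0.01  ] [ 0.5483 -0.0642] 0.0387
top 0.019 303 [0.7066 0.1964 0.0243] [0.7058 0.1969] 0.0191
side 0.102 0
side 0.124 0
side 0.072 24 [0.44   0.2218 0.0167] [0.4382 0.2216] 0.0714
side 0.045 37 [0.4357 0.219  0.0265] [0.435 0.219] 0.0448
side 0.06 97 [ 0.4646 -0.0059  0.024 ] [ 0.4641 -0.0078] 0.0584
side 0.038 50 [0.5491 0.0522 0.0109] [0.5499 0.0524] 0.0377
side 0.038 66 [ 0.5499 -0.0661  0.0112] [ 0.5502 -0.0656] 0.0381
side 0.019 119 [0.707  0.1946 0.0267] [0.7073 0.1941] 0.0179
disc plane [ 0.0049 -0.0043  0.1037]
29.6 [ 0.4535 -0.1818  0.2234] [[0.0, -0.0, 1.0], [-0.0, 1.0, 0.0], [-1.0, -0.0, 0.0]] [0.1 0.  0.6] 0.030145577844655505 [-0.53  0.24 -0.29  1.04 -0.   -0.53]
```

View pics/f1.png

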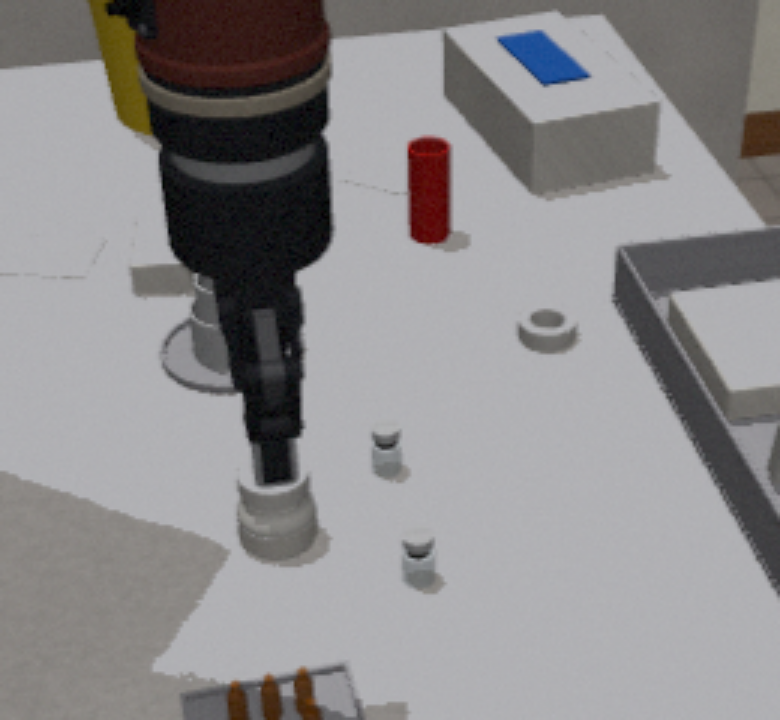

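The arm hides part of the stack in this side view. The top view shows disc top at 102.8 mm (expected 102), knob top at 124.7 mm (expected 124), tilt under 0.5°, all coaxial. Jar, vials and tape have not moved.

```bash
python3 -c "
from rig import arm; print(arm.close_job())"
```

```text
the job is handed in; nothing more can be done
None
```

The pots are nested in the middle of the round dish in the order asked: widest, middle, then narrowest (the steel one, not the red look-alike). The lid went on last with its plug in the mouth. I handed the job in at about 30 s on the robot's clock, with the gripper open and well clear.

**Seating:** After release, the rims of the large and middle pots read 45 and 72 mm. The narrowest pot's rim read 96.5 mm before the lid went on, against 97 expected. The lid's disc read 102.8 mm and its knob 124.7 mm, against 102 and 124 expected. The lid tilts less than 0.5°. All parts share an axis with each other and the dish to about 1–2 mm.

**Other things:** The jar and tape read the same positions as before. The vials stood upright with no sign of being touched. The carton was only seen, partly, in the last picture and looked in place; I did not re-measure it. Tool force readings stayed around 6 N or less at the end of every move.

**Disagreements:** The two cameras differed by 1–2 mm, within their calibration. In the last check the side camera's view of the lid was blocked by the arm, so the lid's final seating rests on the top camera and the side picture taken just before release.

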